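Fill and lock the glass-jewel box

ROBOT

A 6-joint arm with a two-finger parallel gripper is mounted at the origin on the work surface. World frame = base frame: x ahead of the robot, y to its left, z up, the work surface at z = 0. Lengths are in m, angles in rad, forces in N, time in s.
With the tool pointing down it reaches from about 0.225 to 0.875 m from the base axis. Payload 3.4 kg.
Tool frame: the origin (TCP) lies midway between the tips of the shut fingers; the grasp point (between the pads) lies 19 mm behind it (arm.grip_point_offset is the distance from the TCP to the grasp point, in m); z points along the fingers, y is the line along which they close (so a half turn about z gives the same grasp; the last joint's range is limited). The gripper opens to 85 mm and grips with 20 to 120 N. Pads are 22 mm wide; open, the fingers measure 114 mm over their backs; the gripper's body (76 mm by 85 mm) begins 54 mm behind the grasp point. The pads swing forward as they close: fully open they stand 13 mm farther back than shut.
Start: joints at [-1.295, 0.276, 1.505, -0, 1.361, -0.121], TCP at [0.222, -0.53, 0.231] pointing down, gripper open.
Joint ranges: [-2.89, 2.89], [-0.75, 2.08], [0.22, 2.7], [-1.18, 4.32], [0.11, 2.71], [-2.7, 2.7]. Speed limits (rad/s): [2.57, 2.57, 3.14, 3.14, 3.14, 3.14].

INTERFACE

Orientations are given as a unit quaternion [w, x, y, z].
In Python, from rig import arm, read_camera, camera_params gives the robot as it stands. The module is installed in compiled form; this text tells all that it offers. Calls block until the motion is done:
- arm.move_pose(position, orientation): joint-space move of the TCP to a pose.
- arm.line_to(position, rot=None, vel=0.15, threshold=None): straight line of the TCP; rot=None keeps the orientation; vel is the mean speed in m/s. With threshold (N) it stops when the force on the tool has changed by that much, and returns True; else False.
- arm.move_j(angles): joint-space move.
- arm.gripper_to(opening, f_grip=None): finger opening in m; f_grip is the grip in N (None keeps the last); returns when the fingers have stopped.
- arm.dwell(seconds).
- arm.inverse_kinematics(position, orientation): joint angles nearest the present ones, or None.
- arm.observe(): the state.
- read_camera(name): name is "scene" or "top"; returns (picture, depth): 400x640x3 uint8, red, green, blue; 400x640 float32, m along the optical axis (not along the pixel's ray), 0 where there is no reading.
- camera_params(name): a dict with "fx", "fy", "cx", "cy" (pixels), "rvec" (rotation vector, rad) and "tvec" (3), from world to camera coordinates, as OpenCV has them. Camera axes: x right, y down, z forward; pixel columns grow to the right and rows downward; lengths in m; the calibration is good to about 2 mm. A picture is of the moment at which its call begins. camera_params takes no time and is no camera call.
A pose or a line that the arm cannot do raises arm.IKError and nothing moves.
- arm.job_done(): hands the job in; it is judged then, once.
The state is a dict: "time_s": time; "q": joint angles; "qd": joint speeds; "joint_efforts": joint torques, N m; "tool_pos": TCP position; "eef_rot": TCP orientation; "force": force on the tool from outside, world axes, zero at the start; "ft_torque": the same for the moment, N m; "width": finger opening in m; "finger_force": force on a finger pad.
Only numpy, scipy, OpenCV 4.12 (cv2) and the standard library are available. Lean on these libraries where they do the work, as an engineer would, in place of code of your own. Each camera call takes 0.05 s, during which the arm holds its last target. There are 200 camera calls.

TASK

Tip the four glass jewels out of the steel bowl into the middle bay of the wooden box, then stand the emptied bowl upright on the bench and let go of it. Then pull up the cover's lock plunger, slide the cover one hole along so that it closes the middle bay, let the pin go fully home in that hole, and finish still holding the plunger's knob there, pin home. Leave the other things on the bench where they are.

Things in the scene. Friction and masses are not known exactly. Their poses are not given: they have to be found in the camera images.
- jewel_box: Wooden box 130 (x) x 250 (y) x 50 mm high, 5 mm walls, fixed to the bench, with three bays in a row along its y; origin on the bench under the middle bay's centre. Each bay is about 120 (x) x 76 (y) mm inside, floor 5 mm above the bench. A flat steel cover plate, one bay long, top 55 mm above the bench, slides along y over the bays
- second_hole (a point): Mouth of the middle (second) hole of the aluminium index rail that runs along the box's -x side (x -95 to -65 mm, top 44 mm above the bench); axes as the box's. The first and third holes lie 82 mm to its -y and +y; each is level with a bay's middle and 12 mm wide
- bay_mouth (a point): Centre of the middle bay's open mouth, 50 mm above the bench; axes as the box's
- cover (a joint): Position of the sliding cover along the box's +y, in m: 0 = over the first bay (-y end; its lock pin in the first hole, as at the start), 0.082 = over the middle bay (second hole), 0.164 = over the third bay. With the pin in a hole it has about 2 mm play either way; with the pin pulled it slides with 1.5 N of friction
- plunger (a joint): Lift of the cover's lock plunger in m: 0 = pin fully home 10 mm deep in a hole, 0.016 = pulled right up. A spring draws it down with 4 to 6 N. Lifted more than 10 mm the pin is clear of the rail; let down between holes it rides on the rail at about 0.010
- knob_grip (a point): Grip point of the plunger's black upright knob, which rides on the cover above the rail: a cylinder 24 mm across from 17 mm below to 19 mm above this point. With the pin home this point is 88 mm above the bench, and the cover's small boss ends 22 mm below it. Axes as the box's
- bowl_rim (a point): Centre of the mouth of the loose steel pouring bowl (0.16 kg), 38 mm above its underside, z its axis (up when upright), x towards its handle. The bowl is round and open, 60 mm across at its foot, 116 mm at the rim, its straight wall flaring 36 degrees from the axis, so it empties when tipped about 75 degrees or more, over the lowest part of its rim
- bowl_handle (a point): Middle of the grip part of the bowl's handle, a straight level steel bar 12 mm wide, 14 mm high, that sticks out from the rim along the bowl's x to 125 mm from the axis; this point is 93 mm from the bowl's axis and 40 mm above its underside. Axes as the bowl's
- jewel1_centre (a point): Centre of cut-glass jewel 1 of 4, a chunky round faceted bead 21 mm across, 13 g; at the start all four lie in the bowl
- jewel2_centre (a point): Centre of cut-glass jewel 2 of 4, a chunky round faceted bead 21 mm across, 13 g; at the start all four lie in the bowl
- jewel3_centre (a point): Centre of cut-glass jewel 3 of 4, a chunky round faceted bead 21 mm across, 13 g; at the start all four lie in the bowl
- jewel4_centre (a point): Centre of cut-glass jewel 4 of 4, a chunky round faceted bead 21 mm across, 13 g; at the start all four lie in the bowl
- bowl: The pouring bowl itself; origin under the centre of its foot
- flux_jar: Bystander: closed amber glass jar with a steel cap, 64 mm across, 85 mm tall; origin under its centre
- solder_spool: Bystander: full steel spool of wire, flanges 56 mm across, 42 mm tall, standing; origin under its centre
- brush_mug: Bystander: white mug, 80 mm across, 90 mm tall, with a loop handle; origin under its centre
- hammer: Bystander: small hammer lying on the bench; origin under its middle
- brush: Bystander: flat brush lying on the bench close to the robot; origin under its middle
- fid_block: Bystander: wooden block 90 x 50 x 30 mm; origin under its centre
- screwdriver: Bystander: screwdriver lying on the bench; origin under its middle
Things that resemble listed ones, but are neither listed nor needed, are in the scene too. What is shaped like the bowl but pink or purple is not meant.

How it is judged:
On the way, in this order (a step that is already met when the one before it is completed fails the run):
1. the bowl is tipped and all four jewels are in the middle bay (angle between bowl_rim's own z axis and vertical above 0.5 rad and x of jewel1_centre in the frame of jewel_box between -0.062 and 0.062 m and y of jewel1_centre in the frame of jewel_box between -0.042 and 0.042 m and z of jewel1_centre in the frame of jewel_box between 0 and 0.05 m and x of jewel2_centre in the frame of jewel_box between -0.062 and 0.062 m and y of jewel2_centre in the frame of jewel_box between -0.042 and 0.042 m and z of jewel2_centre in the frame of jewel_box between 0 and 0.05 m and x of jewel3_centre in the frame of jewel_box between -0.062 and 0.062 m and y of jewel3_centre in the frame of jewel_box between -0.042 and 0.042 m and z of jewel3_centre in the frame of jewel_box between 0 and 0.05 m and x of jewel4_centre in the frame of jewel_box between -0.062 and 0.062 m and y of jewel4_centre in the frame of jewel_box between -0.042 and 0.042 m and z of jewel4_centre in the frame of jewel_box between 0 and 0.05 m), for 0.1 s.
2. the emptied bowl stands upright on the bench, let go (angle between bowl_rim's own z axis and vertical below 0.1 rad and height (world z) of bowl_rim between 0.03 and 0.046 m and contact force between bowl and the arm below 0.1 N and contact force between bowl and the fingers below 0.1 N and contact force between bowl and jewel_box below 0.1 N and linear speed of bowl below 0.02 m/s and x of jewel1_centre in the frame of jewel_box between -0.062 and 0.062 m and y of jewel1_centre in the frame of jewel_box between -0.042 and 0.042 m and z of jewel1_centre in the frame of jewel_box between 0 and 0.05 m and x of jewel2_centre in the frame of jewel_box between -0.062 and 0.062 m and y of jewel2_centre in the frame of jewel_box between -0.042 and 0.042 m and z of jewel2_centre in the frame of jewel_box between 0 and 0.05 m and x of jewel3_centre in the frame of jewel_box between -0.062 and 0.062 m and y of jewel3_centre in the frame of jewel_box between -0.042 and 0.042 m and z of jewel3_centre in the frame of jewel_box between 0 and 0.05 m and x of jewel4_centre in the frame of jewel_box between -0.062 and 0.062 m and y of jewel4_centre in the frame of jewel_box between -0.042 and 0.042 m and z of jewel4_centre in the frame of jewel_box between 0 and 0.05 m), for 0.2 s.
3. the plunger is pulled clear of the first hole (value of joint plunger above 0.009 m and value of joint cover below 0.012 m).
At the end, for the whole second after the job is handed in: Cover within 4 mm of the second hole, pin within 3 mm of fully home, fingers bearing on the knob with over 2 N; all four jewels in the middle bay; bowl upright (0.1 rad), still, untouched on the bench, clear of the box (all of step 2 and value of joint cover between 0.078 and 0.086 m and value of joint plunger below 0.003 m and contact force between the fingers and plunger above 2 N); the arm keeps its last pose, push and grip.
It fails at once if a bystander is pushed more than 30 mm (distance of any of flux_jar, solder_spool, brush_mug, hammer, brush, fid_block, screwdriver from where it was at the start of the episode above 0.03 m).
It also fails if it takes over 58 s, if anything falls off the work surface, if the arm or the gripper's body presses on something with over 40 N, if the wrist force passes 120 N, or if a joint passes its speed limit or range.

## Working session

There is one attempt and no reset: what is moved stays moved. The work goes in short steps, each a Python script; the robot and the scene stay as the last script left them, time stands still between calls to the robot, and variables do not carry over. Pictures are saved under pics/ and viewed, at most 10 in all, crops included, and the job is handed in when it is done.

```bash
mkdir -p pics; cat > h.py <<'E'
import numpy as np, cv2
from rig import arm, read_camera, camera_params
def cam(n):
    p=camera_params(n); K=np.array([[p['fx'],0,p['cx']],[0,p['fy'],p['cy']],[0,0,1]]); R=cv2.Rodrigues(np.array(p['rvec'],float))[0]; return K,R,np.array(p['tvec'],float).ravel()
def ray(n,u,v,z):
    K,R,t=cam(n); d=R.T@np.linalg.inv(K)@np.array([u,v,1]); c=-R.T@t; return c+d*(z-c[2])/d[2]
def cloud(n,D):
    K,R,t=cam(n); v,u=np.indices(D.shape); P=np.stack([(u-K[0,2])/K[0,0]*D,(v-K[1,2])/K[1,1]*D,D],-1); W=(P-t)@R; W[D==0]=np.nan; return W
def proj(n,X):
    K,R,t=cam(n); p=K@(R@np.asarray(X)+t); return p[:2]/p[2]
E
python3 - <<'E'
from h import *
for n in ('scene','top'):
    I,D=read_camera(n); np.savez('s_'+n,I=I,D=D); cv2.imwrite(f'pics/{n}0.png',I[:,:,::-1])
    K,R,t=cam(n); print(n,K[0,0],-R.T@t,R[2], (D>0).mean())
print(arm.observe())
E
```

```text
scene 422.5329204634421 [1.18209779 0.13469861 1.03002762] [-0.58180804 -0.0986827  -0.80731724] 0.99616015625
top 409.2030105108722 [0.37521945 0.02090441 1.21060286] [ 0.0936256   0.01335366 -0.99551792] 0.99591796875
{'time_s': 0.1, 'q': array([-1.29498265e+00,  2.76545250e-01,  1.50602027e+00, -2.89780171e-06,
        1.36072057e+00, -1.20990100e-01]), 'qd': array([ 0.00124183, -0.00226106, -0.00436466,  0.00073011,  0.00046905,
       -0.001057  ]), 'joint_efforts': array([ 6.62384973e-04, -4.17700517e+01, -2.46404743e+01, -3.13751470e-04,
        5.80922293e-03, -2.06647819e-06]), 'tool_pos': array([ 0.22208833, -0.52985465,  0.23051305]), 'eef_rot': array([-8.44072474e-04,  9.80382410e-01,  1.97103051e-01, -6.68930421e-05]), 'force': array([-0.23341409, -0.0430759 , -0.9660276 ]), 'ft_torque': array([-0.05007408,  0.00678034, -0.04070461]), 'finger_force': 0.0, 'width': 0.08542176260953431}
```

View pics/top0.png

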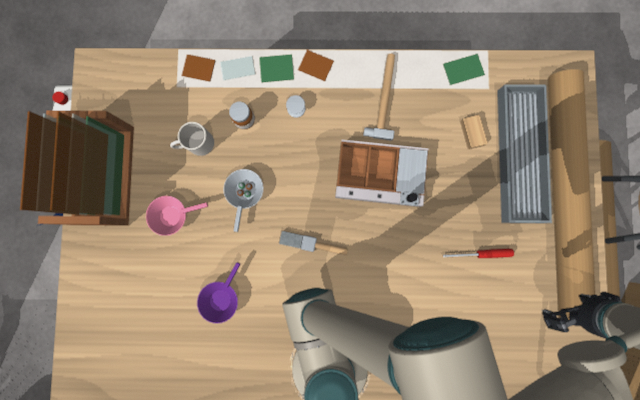

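View pics/scene0.png

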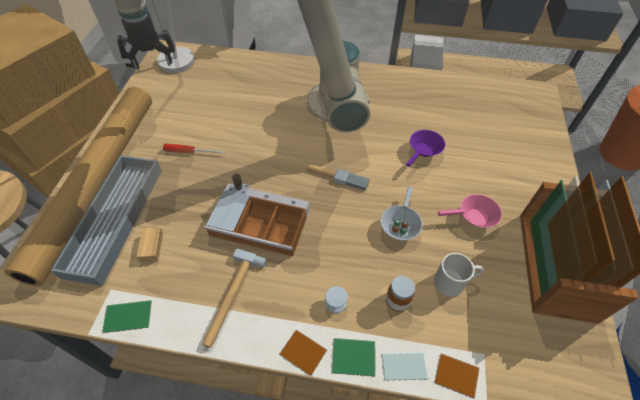

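Top picture: candidates for the bowl are steel with jewels (243,188), pink (170,214) and purple (218,301). I choose the steel one, whose handle ends near (238,230). The box is at (381,172) with its cover at the right (-y) end and the black knob at about (411,198). In the scene view the bowl is at (402,224) and the knob at (238,182).

```bash
python3 - <<'E'
from h import *
from scipy.optimize import least_squares
def circ(P):
    r=least_squares(lambda p:np.hypot(P[:,0]-p[0],P[:,1]-p[1])-p[2],[*P[:,:2].mean(0),.055],loss='soft_l1',f_scale=.002).x; return r
for n,b,k in (('top',(243,188),(411,198)),('scene',(402,224),(238,182))):
    s=np.load(f's_{n}.npz'); I,D=s['I'],s['D']; W=cloud(n,D); hsv=cv2.cvtColor(I,cv2.COLOR_RGB2HSV)
    c0=ray(n,*b,0.03)
    print(n,'bowl ray',c0.round(3))
    d=np.hypot(W[...,0]-c0[0],W[...,1]-c0[1]); z=W[...,2]
    print(' table z',np.nanmedian(z[(d>.09)&(d<.2)]))
    m=(d<.17)&(z>.012)&(z<.08)&(hsv[...,1]<90)
    nl,L,st,ce=cv2.connectedComponentsWithStats(m.astype(np.uint8)); l=L[b[1]-6:b[1]+7,b[0]-6:b[0]+7]; 
    l=np.argmax(np.bincount(L[(d<.06)&m]))
    P=W[L==l]; print(' n',len(P),'zmax pct',np.nanpercentile(P[:,2],[50,90,98]))
    # rim: points with z>0.034 within 0.07
    rim=P[(P[:,2]>.033)&(np.hypot(*(P[:,:2]-c0[:2]).T)<.068)]
    c=circ(rim); print(' rim circle',c.round(4))
    dd=P[:,:2]-c[:2]; r=np.hypot(*dd.T); H=P[(r>.068)&(P[:,2]>.025)]
    if len(H): 
        hc=H.mean(0); a=np.arctan2(*(hc[:2]-c[:2])[::-1]); print(' handle',len(H),hc.round(4),'z90',np.percentile(H[:,2],90),'angle',a,'far',r.max(), 'grip',(c[:2]+.093*np.array([np.cos(a),np.sin(a)])).round(4))
    # knob
    g=ray(n,*k,.09); dk=np.hypot(W[...,0]-g[0],W[...,1]-g[1])
    mk=(dk<.06)&(z>.075)&(z<.13)&(hsv[...,2]<90); Q=W[mk]; print(' knob',len(Q),Q.mean(0).round(4),'z',np.percentile(Q[:,2],[5,95]).round(4)); T=Q[Q[:,2]>np.percentile(Q[:,2],95)-.004]; print('   top',len(T),(T.min(0)/2+T.max(0)/2).round(4),np.ptp(T,axis=0).round(3))
    # box
    gb=ray(n,*((381,170) if n=='top' else (257,225)),.04)
    mb=(np.abs(W[...,0]-gb[0])<.13)&(np.abs(W[...,1]-gb[1])<.2)&(z>.035)&(z<.065)
    nl,L,st,ce=cv2.connectedComponentsWithStats(mb.astype(np.uint8)); l=1+np.argmax(st[1:,4]); Q=W[L==l]
    print(' box',len(Q),cv2.minAreaRect((Q[:,:2]*1000).astype(np.float32)))
    cv=Q[Q[:,2]>.0525]; print(' cover',len(cv),cv2.minAreaRect((cv[:,:2]*1000).astype(np.float32)),np.median(cv[:,2]))
I=cv2.imread('pics/top0.png')[130:260,190:450]; cv2.imwrite('pics/crop.png',cv2.resize(I,None,fx=3,fy=3,interpolation=2))
E
```

```text
top bowl ray [0.51  0.255 0.03 ]
 table z 0.0012339555318793475
 n 912 zmax pct [0.03084156 0.04598336 0.05072488]
 rim circle [0.5088 0.2542 0.0543]
 handle 97 [0.4138 0.2669 0.0473] z90 0.05151562676750793 angle 3.0084151389907996 far 0.12455672361916885 grip [0.4166 0.2665]
 knob 70 [ 0.482  -0.2183  0.1038] z [0.0833 0.1117]
   top 31 [ 0.4828 -0.2196  0.1102] [0.019 0.019 0.005]
 box 2814 ((557.8910522460938, -144.77474975585938), (251.26763916015625, 167.30653381347656), 84.4826889038086)
 cover 1490 ((558.1168212890625, -143.5699005126953), (248.66293334960938, 166.8719024658203), 84.25892639160156) 0.056007370853264724
scene bowl ray [0.511 0.259 0.03 ]
 table z 3.8636336725980047e-05
 n 779 zmax pct [0.02949684 0.04361163 0.04795608]
 rim circle [0.5098 0.2555 0.0546]
 handle 66 [0.4152 0.2691 0.0461] z90 0.04875797302266406 angle 2.9985452609296495 far 0.12312198023518696 grip [0.4178 0.2687]
 knob 95 [ 0.4885 -0.2166  0.0969] z [0.0781 0.1081]
   top 38 [ 0.4841 -0.2177  0.1076] [0.02  0.022 0.007]
 box 2591 ((557.3573608398438, -143.63990783691406), (252.36854553222656, 168.6096649169922), 84.36962127685547)
 cover 1111 ((557.3155517578125, -143.39471435546875), (247.9757537841797, 168.59866333007812), 84.4132080078125) 0.0547897296567824
```

View pics/crop.png

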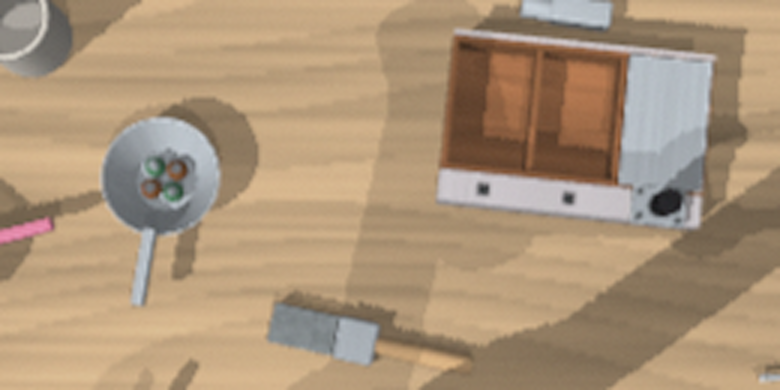

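The crop confirms the choice: the steel bowl at crop (160,178) holds the four jewels, its handle runs to (140,300), and the knob is at crop (665,203). The heights agree with the text: handle top 0.047, cover 0.055, knob top 0.108. The plan is to grip the handle from above, turn it to the box's +y, and roll about the handle axis. I'll check IK for all poses first.

```bash
cat >> h.py <<'E'
from scipy.spatial.transform import Rotation as Ro
YAW=np.radians(-5.6); O=np.array([.571,-.145,0]); RB=Ro.from_euler('z',YAW).as_matrix()
BX,BY=RB[:,0],RB[:,1]; Z=np.array([0,0,1.])
C0=np.array([.5093,.2548,.038]); A0=3.003; S=1
def quat(M): return np.roll(Ro.from_matrix(M).as_quat(),1)
def bowl2tool(C,M,s=None):   # bowl rim centre + bowl axes -> TCP pose
    s=S if s is None else s
    T=np.column_stack([s*M[:,0],-s*M[:,1],-M[:,2]])
    return C+.093*M[:,0]+.002*M[:,2]+T[:,2]*arm.grip_point_offset, quat(T)
def upright(a): return Ro.from_euler('z',a).as_matrix()
def pour(deg,Lx,Lz):
    t=np.radians(deg); bz=np.cos(t)*Z-np.sin(t)*BX; d=-np.cos(t)*BX-np.sin(t)*Z
    M=np.column_stack([BY,np.cross(bz,BY),bz]); return O+Lx*BX+Lz*Z-.058*d, M
def knob(k,h,s=1):   # k along box y from first hole, h = grasp point height
    T=np.column_stack([s*BX,-s*BY,-Z]); return KN+k*BY+Z*(h-arm.grip_point_offset-KN[2]),quat(T)
KN=np.array([.4835,-.2187,0])
E
python3 - <<'E'
from h import *
print(arm.grip_point_offset)
for s in (1,-1):
    P=[('grasp',bowl2tool(C0,upright(A0),s)),('lift',bowl2tool(C0+.15*Z,upright(A0),s))]
    P+=[(f'p{d}',bowl2tool(*pour(d,.02,z),s)) for d,z in ((0,.15),(50,.13),(55,.078),(70,.078),(80,.078),(88,.078),(95,.078))]
    P+=[('knob',knob(0,.092,s)),('knob2',knob(.082,.106,s))]
    for n,(p,q) in P:
        r=arm.inverse_kinematics(p,q); print(s,n,p.round(3),None if r is None else np.round(r,2))
E
```

```text
0.0187
1 grasp [0.417 0.268 0.021] [ 0.43  0.38  1.97 -0.    0.8  -1.  ]
1 lift [0.417 0.268 0.171] [ 0.43  0.2   1.77 -0.    1.18 -1.  ]
1 p0 [ 0.658 -0.06   0.133] [-0.2   0.46  1.46 -0.    1.22 -0.1 ]
1 p50 [ 0.65  -0.059  0.164] [-0.27  0.21  2.2   2.36  0.19 -2.49]
1 p55 [ 0.647 -0.059  0.116] None
1 p70 [ 0.635 -0.058  0.127] None
1 p80 [ 0.626 -0.057  0.132] None
1 p88 [ 0.619 -0.056  0.135] None
1 p95 [ 0.612 -0.056  0.137] None
1 knob [ 0.484 -0.219  0.073] [-0.56  0.35  1.83 -0.    0.96  1.11]
1 knob2 [ 0.492 -0.137  0.087] [-0.41  0.31  1.86 -0.    0.98  1.26]
-1 grasp [0.417 0.268 0.021] [ 0.43  0.38  1.97 -0.    0.8   2.14]
-1 lift [0.417 0.268 0.171] [ 0.43  0.2   1.77 -0.    1.18  2.14]
-1 p0 [ 0.658 -0.06   0.133] None
-1 p50 [ 0.65  -0.059  0.164] [-0.27  0.21  2.2   2.36  0.19  0.66]
-1 p55 [ 0.647 -0.059  0.116] [-0.28  0.34  2.34  2.83  0.52  0.17]
-1 p70 [ 0.635 -0.058  0.127] [-0.32  0.55  2.55  2.92  1.17  0.01]
-1 p80 [ 0.626 -0.057  0.132] [-0.34  0.8   2.66  2.9   1.71 -0.08]
-1 p88 [ 0.619 -0.056  0.135] None
-1 p95 [ 0.612 -0.056  0.137] None
-1 knob [ 0.484 -0.219  0.073] [-0.56  0.35  1.83 -0.    0.96 -2.03]
-1 knob2 [ 0.492 -0.137  0.087] [-0.41  0.31  1.86 -0.    0.98 -1.88]
```

```bash
cat > gen.py <<'E'
from h import *
def tool(C,M,phi,s):
    c,n=np.cos(phi),np.sin(phi)
    z=-n*M[:,0]-c*M[:,2]; x=s*(c*M[:,0]-n*M[:,2]); T=np.column_stack([x,np.cross(z,x),z])
    return C+.093*M[:,0]+.002*M[:,2]+z*arm.grip_point_offset, quat(T), z
def pourg(deg,psi,beta,off,Lz):
    # psi: pour azimuth in box frame; beta: handle angle from pour direction (about bowl z)
    t=np.radians(deg); p=RB@np.array([np.cos(psi),np.sin(psi),0])
    bz=np.cos(t)*Z+np.sin(t)*p; d=np.cos(t)*p-np.sin(t)*Z; e=np.cross(bz,d)
    hx=np.cos(beta)*d+np.sin(beta)*e
    return O-off*p+Lz*Z-.058*d, np.column_stack([hx,np.cross(bz,hx),bz])
SEQ=((0,.15),(25,.14),(50,.12),(55,.08),(60,.08),(65,.08),(70,.08),(75,.08),(80,.08),(85,.08),(90,.08))
E
cat > srch.py <<'E'
from gen import *
res=[]
for phi in np.radians([0,20,40,55]):
  for s in (1,-1):
    p,q,_=tool(C0,upright(A0),phi,s); g=arm.inverse_kinematics(p,q)
    if g is None: continue
    for psi in np.radians(np.arange(0,360,30)):
      for beta in np.radians(np.arange(60,301,30)):
        ok=True; qs=[]; mz=9
        off=.025 if abs(np.cos(psi))>.8 else .018
        for d,z in SEQ[::-1]:
            C,M=pourg(d,psi,beta,off,z); p,q,tz=tool(C,M,phi,s); r=arm.inverse_kinematics(p,q)
            if r is None:
                if d>85: continue
                ok=False;break
            for k in (.073,.12,.25):
                mz=min(mz,(p-k*tz)[2]-.043*np.hypot(tz[0],tz[1]))
            if mz<.06: ok=False;break
            qs.append(r)
        if ok:
            j=np.abs(np.diff(qs,axis=0)).max(); res.append((j,np.degrees([phi,psi,beta]).round(),s,round(mz,3),len(qs),np.abs(qs[-1]-g).max().round(2),np.round(qs[0],2)))
res.sort(key=lambda r:r[0]); print(len(res))
for r in res[:40]: print(*r)
E
time python3 srch.py
```

```text
Traceback (most recent call last):
  File "srch.py", line 12, in <module>
    C,M=pourg(d,psi,beta,off,z); p,q,tz=tool(C,M,phi,s); r=arm.inverse_kinematics(p,q)
                                                           ~~~~~~~~~~~~~~~~~~~~~~^^^^^
ValueError: time passes only in moves, steps and waits

real	0m4.981s
user	0m1.808s
sys	0m0.082s
```

The IK service is limited while the clock stands still, so I'll fit a simple kinematic model from about 15 IK samples and search offline.

```bash
cat > fit.py <<'E'
from gen import *
from scipy.optimize import least_squares
data=[]; o=arm.observe(); data.append((o['q'],o['tool_pos'],o['eef_rot']))
rng=np.random.default_rng(0)
while len(data)<16:
    p=np.array([rng.uniform(.4,.65),rng.uniform(-.3,.3),rng.uniform(.1,.4)])
    M=(Ro.from_euler('z',rng.uniform(-1,1))*Ro.from_rotvec(rng.uniform(-.8,.8,3))*Ro.from_euler('x',np.pi)).as_matrix(); q=quat(M)
    try: r=arm.inverse_kinematics(p,q)
    except ValueError: break
    if r is not None: data.append((np.array(r),p,q))
print(len(data))
def fk(q,k):
    a,h,l1,l2,e,lt,w=k
    rz=lambda t:Ro.from_euler('z',t); ry=lambda t:Ro.from_euler('y',t)
    R=rz(q[0]); p=R.apply([a,0,h]); R=R*ry(q[1]); p=p+R.apply([0,0,l1]); R=R*ry(q[2]); p=p+R.apply([e,0,l2])
    R=R*rz(sg[0]*q[3])*ry(q[4]); p=p+R.apply([w,0,lt]); R=R*rz(sg[1]*q[5]+q6o); return p,R
best=None
for sg in ((1,1),(1,-1),(-1,1),(-1,-1)):
    q6o=0
    f=lambda k:np.concatenate([fk(q,k)[0]-p for q,p,_ in data])
    r=least_squares(f,[0,.3,.4,.4,0,.2,0])
    e=[(fk(q,r.x)[1].inv()*Ro.from_quat(np.roll(qq,-1))).as_rotvec() for q,_,qq in data]
    print(sg,np.sqrt(np.mean(r.fun**2)),r.x.round(4),np.round(e[:4],3).tolist())
np.savez('data.npz',q=[d[0] for d in data],p=[d[1] for d in data],r=[d[2] for d in data])
E
python3 fit.py
```

```text
16
(1, 1) 0.03941282413038613 [0.0143 0.1407 0.5971 0.4157 0.0556 0.3401 0.0027] [[-0.0, 0.0, 1.571], [0.0, 0.0, 1.571], [-0.0, 0.0, 1.571], [0.0, 0.0, 1.571]]
(1, -1) 0.03941282413038613 [0.0143 0.1407 0.5971 0.4157 0.0556 0.3401 0.0027] [[-0.0, 0.0, 1.329], [0.0, -0.0, -1.749], [0.0, 0.0, -1.014], [0.0, 0.0, -0.703]]
(-1, 1) 0.08303197842114189 [ 0.3055  0.2515 -0.1807  0.2572 -0.0587 -0.2332 -0.0186] [[0.0, -0.0, 1.571], [0.786, 0.94, 1.328], [-1.484, -0.824, 2.063], [-0.657, -0.241, 1.47]]
(-1, -1) 0.08303197842114189 [ 0.3055  0.2515 -0.1807  0.2572 -0.0587 -0.2332 -0.0186] [[0.0, -0.0, 1.329], [0.903, -0.903, -1.601], [-0.942, 0.942, -0.038], [-0.46, 0.46, -0.722]]
```

```bash
cat > kin.py <<'E'
import numpy as np
from scipy.spatial.transform import Rotation as Ro
from scipy.optimize import least_squares
rz=lambda t:Ro.from_euler('z',t); ry=lambda t:Ro.from_euler('y',t)
LO=np.array([-2.89,-.75,.22,-1.18,.11,-2.7]);HI=np.array([2.89,2.08,2.7,4.32,2.71,2.7])
def fk(q,k):
    v=np.reshape(k,(5,3)); R=rz(q[0]); p=R.apply(v[0]); R=R*ry(q[1]); p=p+R.apply(v[1]); R=R*ry(q[2]); p=p+R.apply(v[2])
    R=R*rz(q[3]); p=p+R.apply(v[3]); R=R*ry(q[4]); p=p+R.apply(v[4]); return p,R*rz(q[5]+np.pi/2)
d=np.load('data.npz')
r=least_squares(lambda k:np.concatenate([fk(q,k)[0]-p for q,p in zip(d['q'],d['p'])]),[0,0,.3,0,0,.4,0,0,.2,0,0,.2,0,0,.2]); K=r.x
if __name__=='__main__': print(np.abs(r.fun).max(),K.reshape(5,3).round(4))
def ik(p,q,q0):
    T=Ro.from_quat(np.roll(q,-1))
    def f(x):
        a,R=fk(x,K); return np.concatenate([(a-p)*5,(T.inv()*R).as_rotvec()])
    s=least_squares(f,np.clip(q0,LO+.01,HI-.01),bounds=(LO,HI),max_nfev=40)
    return s.x if np.abs(s.fun).max()<3e-3 else None
E
python3 kin.py
```

```text
1.1494931950739584e-09 [[ 0.     -0.095   0.1368]
 [-0.      0.1161  0.6297]
 [ 0.0604  0.0482  0.2102]
 [ 0.     -0.0441  0.2109]
 [-0.      0.0441  0.3645]]
```

```bash
cat > srch.py <<'E'
from gen import *
from kin import *
from multiprocessing import Pool
import itertools
def run(a):
    phid,psid,betad=a; phi,psi,beta=np.radians(a); out=[]
    off=.025 if abs(np.cos(psi))>.8 else .018
    for s in (1,-1):
        P={}
        for d,z in SEQ:
            C,M=pourg(d,psi,beta,off,z); P[d]=tool(C,M,phi,s)
        mz=min((p-k*tz)[2]-.045*np.hypot(tz[0],tz[1]) for p,q,tz in P.values() for k in (.073,.12,.25,.36))
        if mz<.06: continue
        for q4,q5 in ((0,1.2),(1.5,1.2),(3,1.2),(-1,1)):
            seed=np.array([np.arctan2(P[80][0][1],P[80][0][0]),.4,1.7,q4,q5,0])
            r=ik(*P[80][:2],seed)
            if r is None: continue
            qs={80:r}
            for d in (85,90,75,70,65,60,55,50,25,0):
                prev=qs[{85:80,90:85,75:80,70:75,65:70,60:65,55:60,50:55,25:50,0:25}[d]] if d!=90 or 85 in qs else None
                r=ik(*P[d][:2],prev) if prev is not None else None
                if r is None:
                    if d>=85: continue
                    break
                qs[d]=r
            if 0 not in qs: continue
            Cg=C0; g=None
            p,q,_=tool(C0+.12*Z,upright(A0),phi,s); l=ik(p,q,qs[0])
            if l is None: continue
            p,q,_=tool(C0,upright(A0),phi,s); g=ik(p,q,l)
            if g is None: continue
            j=max(np.abs(qs[x]-qs[y]).max() for x,y in ((80,75),(75,70),(70,65),(65,60),(60,55),(55,50),(50,25),(25,0)))
            out.append((j,np.abs(l-qs[0]).max(),a,s,mz,max(qs),g,qs[0],qs[80]))
    return out
A=[(f,p,b) for f in (0,20,40,55) for p in range(0,360,30) for b in range(60,301,30)]
with Pool() as pl: res=sum(pl.map(run,A,chunksize=4),[])
res.sort(key=lambda r:r[0]+.3*r[1]); print(len(res))
np.set_printoptions(precision=2,suppress=True)
for r in res[:30]: print(round(r[0],2),round(r[1],2),*r[2:4],round(r[4],3),*r[5:])
E
time OMP_NUM_THREADS=1 timeout 500 python3 srch.py
```

```text
412
0.43 0.55 (0, 300, 180) 1 0.186 90 [ 0.43  0.38  1.97 -0.    0.8  -1.  ] [-0.12  0.24  1.81  0.    1.09 -0.55] [-0.63  0.85  1.25  0.7   2.28 -0.97]
0.43 0.55 (0, 300, 180) 1 0.186 90 [ 0.43  0.38  1.97 -0.    0.8  -1.  ] [-0.12  0.24  1.81  0.    1.09 -0.55] [-0.63  0.85  1.25  0.7   2.28 -0.97]
0.43 0.55 (0, 300, 180) 1 0.186 90 [ 0.43  0.38  1.97 -0.    0.8  -1.  ] [-0.12  0.24  1.81  0.    1.09 -0.55] [-0.63  0.85  1.25  0.7   2.28 -0.97]
0.43 0.55 (0, 300, 180) 1 0.186 90 [ 0.43  0.38  1.97 -0.    0.8  -1.  ] [-0.12  0.24  1.81  0.    1.09 -0.55] [-0.63  0.85  1.25  0.7   2.28 -0.97]
0.43 0.55 (0, 300, 180) -1 0.186 90 [ 0.43  0.38  1.97 -0.    0.8   2.14] [-0.12  0.24  1.81  0.    1.09  2.59] [-0.63  0.85  1.25  0.7   2.28  2.17]
0.43 0.55 (0, 300, 180) -1 0.186 90 [ 0.43  0.38  1.97 -0.    0.8   2.14] [-0.12  0.24  1.81  0.    1.09  2.59] [-0.63  0.85  1.25  0.7   2.28  2.17]
0.43 0.55 (0, 300, 180) -1 0.186 90 [ 0.43  0.38  1.97 -0.    0.8   2.14] [-0.12  0.24  1.81  0.    1.09  2.59] [-0.63  0.85  1.25  0.7   2.28  2.17]
0.43 0.55 (0, 300, 180) -1 0.186 90 [ 0.43  0.38  
[... 2717 characters left out ...]
 0.25  1.81 -0.    1.09  2.02] [-0.87  0.72  1.74  0.83  1.87  1.01]
0.46 0.6 (0, 270, 240) -1 0.14 90 [ 0.43  0.38  1.97 -0.    0.8   2.14] [-0.17  0.25  1.81 -0.    1.09  2.02] [-0.87  0.72  1.74  0.83  1.87  1.01]
0.46 0.6 (0, 270, 240) 1 0.14 90 [ 0.43  0.38  1.97 -0.    0.8  -1.  ] [-0.17  0.25  1.81 -0.    1.09 -1.12] [-0.87  0.72  1.74  0.83  1.87 -2.13]
0.46 0.6 (0, 270, 240) 1 0.14 90 [ 0.43  0.38  1.97 -0.    0.8  -1.  ] [-0.17  0.25  1.81 -0.    1.09 -1.12] [-0.87  0.72  1.74  0.83  1.87 -2.13]
0.46 0.6 (0, 270, 240) 1 0.14 90 [ 0.43  0.38  1.97 -0.    0.8  -1.  ] [-0.17  0.25  1.81 -0.    1.09 -1.12] [-0.87  0.72  1.74  0.83  1.87 -2.13]
real	0m23.674s
user	1m31.368s
sys	0m0.094s
```

```bash
sed -i 's/^for r in res\[:30\].*//' srch.py; cat >> srch.py <<'E'
seen=set()
for r in res:
    if r[2][1] in (0,30,330,150,180,210) and r[3]==1:
        if r[2] in seen: continue
        seen.add(r[2]); print(round(r[0],2),round(r[1],2),*r[2:4],round(r[4],3),*r[5:])
        if len(seen)>22: break
E
OMP_NUM_THREADS=1 timeout 500 python3 srch.py
```

```text
412
0.42 0.78 (0, 30, 90) 1 0.093 90 [ 0.43  0.38  1.97 -0.    0.8  -1.  ] [-0.35  0.2   1.88 -0.    1.07 -0.78] [-0.    0.95  1.27 -0.54  2.22 -0.43]
0.5 0.53 (20, 330, 150) 1 0.188 90 [ 0.59  0.32  2.16 -0.55  0.45 -0.37] [ 0.06  0.16  1.99 -0.42  0.91 -0.12] [-0.32  0.85  1.    0.14  2.38 -0.84]
0.44 0.88 (0, 30, 120) 1 0.14 90 [ 0.43  0.38  1.97 -0.    0.8  -1.  ] [-0.45  0.15  1.94 -0.    1.05 -1.4 ] [-0.02  0.9   1.26 -0.59  2.27 -1.01]
0.49 0.73 (20, 30, 90) 1 0.093 90 [ 0.59  0.32  2.16 -0.55  0.45 -0.37] [-0.14  0.14  2.02 -0.4   0.83 -0.31] [ 0.13  0.9   1.42 -0.74  2.05 -0.46]
0.55 0.61 (0, 330, 150) 1 0.174 90 [ 0.43  0.38  1.97 -0.    0.8  -1.  ] [-0.18  0.19  1.88 -0.    1.06 -0.6 ] [-0.4   0.96  1.02  0.38  2.52 -0.69]
0.55 0.62 (20, 0, 120) 1 0.149 90 [ 0.59  0.32  2.16 -0.55  0.45 -0.37] [-0.03  0.13  2.03 -0.41  0.87 -0.21] [-0.07  0.9   1.09 -0.38  2.33 -0.81]
0.44 0.98 (20, 330, 120) 1 0.149 90 [ 0.59  0.32  2.16 -0.55  0.45 -0.37] [ 0.08  0.31  1.77 -0.38  1.15  0.35] [-0.25  0.98  0.9   0.09  2.49 -0.35]
0.45 1.03 (0, 30, 150) 1 0.174 90 [ 0.43  0.38  1.97 -0.  
[... 1608 characters left out ...]
  0.38  1.97 -0.    0.8  -1.  ] [-0.48  0.12  1.98 -0.    1.04 -1.95] [-0.28  0.94  1.02 -0.32  2.55 -1.87]
0.51 1.28 (20, 210, 210) 1 0.188 90 [ 0.59  0.32  2.16 -0.55  0.45 -0.37] [-0.01  0.64  1.18 -0.28  1.52  0.65] [-0.69  0.21  2.32  1.81  0.82 -1.47]
0.64 0.85 (20, 0, 150) 1 0.188 90 [ 0.59  0.32  2.16 -0.55  0.45 -0.37] [-0.26 -0.    2.18 -0.2   0.65 -1.07] [-0.16  0.81  1.09 -0.31  2.3  -1.31]
0.44 1.63 (0, 30, 180) 1 0.186 90 [ 0.43  0.38  1.97 -0.    0.8  -1.  ] [-0.64  0.19  1.88 -0.    1.06 -2.63] [-0.11  0.88  1.16 -0.75  2.31 -2.23]
0.5 1.46 (0, 330, 90) 1 0.093 90 [ 0.43  0.38  1.97 -0.    0.8  -1.  ] [-0.16  0.32  1.69 -0.    1.12  0.46] [-0.35  1.08  0.95  0.43  2.46  0.39]
```

Chosen pour: grip with the tool straight down, pour toward the box's +x, handle at 120° to the pour direction (away from the knob). The arm stays high throughout. Now grasp and lift.

```bash
python3 - <<'E'
from gen import *
p,q,_=tool(C0,upright(A0),0,1)
arm.gripper_to(.05,f_grip=80)
arm.move_pose(p+.12*Z,q)
arm.line_to(p+.03*Z,vel=.15)
print('touch',arm.line_to(p+.0005*Z,vel=.05,threshold=6))
I,D=read_camera('scene'); cv2.imwrite('pics/g.png',cv2.resize(I[150:270,330:490,::-1],None,fx=4,fy=4))
arm.gripper_to(0,f_grip=80)
o=arm.observe(); print(o['width'],o['finger_force'],o['tool_pos'],p,o['force'],o['time_s'])
arm.line_to(p+.12*Z,vel=.1)
o=arm.observe(); print(o['width'],o['finger_force'],o['force'],o['time_s'])
I,D=read_camera('scene'); cv2.imwrite('pics/l.png',I[:,:,::-1])
a=cv2.resize(I[130:290,330:490,::-1],None,fx=2.5,fy=2.5); b=cv2.resize(cv2.imread('pics/g.png'),(400,300)); b=cv2.copyMakeBorder(b,0,100,0,0,0)
cv2.imwrite('pics/gl.png',np.hstack([b,a]))
E
```

```text
touch False
0.010547359009024431 77.93063879013062 [0.41725138 0.26765026 0.02205885] [0.41719174 0.26764789 0.0213    ] [-0.30299343 -0.71031051  2.10683909] 5.425
0.010506828755306563 77.96261787414551 [-0.07936548 -0.10675921 -3.25410057] 6.7667
```

View pics/gl.png

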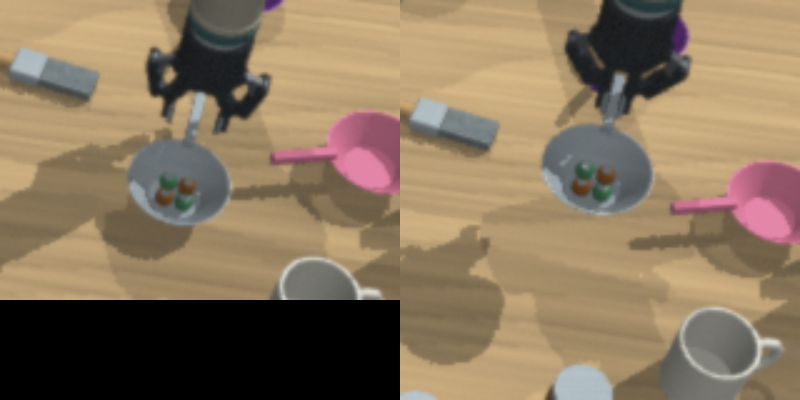

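The left half shows the fingers straddling the handle. The right half (after the lift) shows the bowl level with all four jewels in it, at about (595,180). Next, carry it over and tip.

```bash
python3 - <<'E'
from gen import *
def go(d,z,v=None):
    C,M=pourg(d,0,np.radians(120),.025,z); p,q,_=tool(C,M,0,1)
    arm.move_pose(p,q) if v is None else arm.line_to(p,rot=q,vel=v)
go(0,.15); print(arm.observe()['time_s'])
go(25,.14,.12); go(48,.115,.12); go(50,.08,.08); print(arm.observe()['time_s'])
I,D=read_camera('top'); a=I[110:230,300:460,::-1]
for d in (56,62,68,74,80,86): go(d,.08,.05)
arm.dwell(.4); o=arm.observe(); print(o['time_s'],o['width'],o['force'])
I,D=read_camera('top'); b=I[110:230,300:460,::-1]
I,D=read_camera('scene'); c=I[130:290,170:383,::-1]
f=lambda x:cv2.resize(x,(400,300)); cv2.imwrite('pics/p.png',np.vstack([np.hstack([f(a),f(b)]),np.hstack([f(c),f(c)*0])]))
E
```

```text
8.0417
9.7583
12.4583 0.010163165119290957 [-0.05800966  0.44472679 -1.07593573]
```

View pics/p.png

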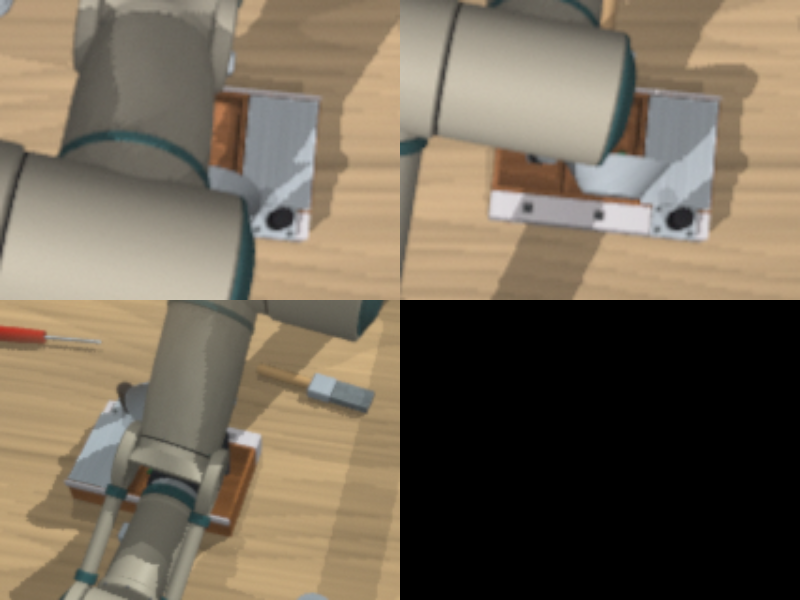

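The arm hides the bay in both views. The bowl is tipped with its mouth over the middle bay at (620,175). I'll rise straight up, still tipped, then swing aside and look.

```bash
python3 - <<'E'
from gen import *
C,M=pourg(86,0,np.radians(120),.025,.14); p,q,_=tool(C,M,0,1)
arm.line_to(p,rot=q,vel=.15)
for d,z in ((50,.17),(0,.2)):
    C,M=pourg(d,0,np.radians(120),.025,z); p,q,_=tool(C,M,0,1); arm.line_to(p,rot=q,vel=.2)
p,q,_=tool(C0+.12*Z,upright(A0),0,1); arm.move_pose(p,q)
o=arm.observe(); print(o['time_s'],o['width'],o['force'])
I,D=read_camera('top'); np.savez('t2',I=I,D=D); a=cv2.resize(I[130:220,325:445,::-1],(800,600),interpolation=2)
I,D=read_camera('scene'); b=I[130:290,330:490,::-1]
cv2.imwrite('pics/j.png',np.hstack([cv2.resize(a,(400,300)),cv2.resize(b,(300,300))]))
E
```

```text
16.1417 0.01048449420845764 [ 0.09465349  0.29894461 -1.31527016]
```

View pics/j.png

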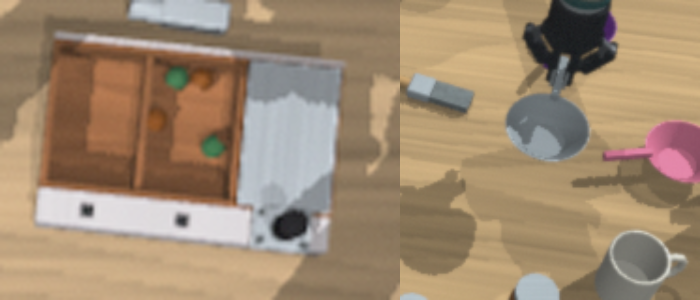

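All four jewels lie in the middle bay, at (177,78), (202,80), (157,120) and (213,146). The bowl on the right is empty. I'll set it down and refine the knob and hole points.

```bash
python3 - <<'E'
from gen import *
p,q,_=tool(C0,upright(A0),0,1)
arm.line_to(p+.01*Z,vel=.15); print('touch',arm.line_to(p+.0008*Z,vel=.03,threshold=4))
o=arm.observe(); print(o['tool_pos'],o['force'])
arm.gripper_to(.05,f_grip=80); arm.dwell(.2); arm.line_to(p+.13*Z,vel=.2)
print(arm.observe()['time_s'])
I,D=read_camera('scene'); W=cloud('scene',D); d=np.hypot(W[...,0]-C0[0],W[...,1]-C0[1])
v=W[(d>.052)&(d<.062)&(W[...,2]>.02)]; A=np.c_[v[:,:2]-C0[:2],np.ones(len(v))]; print('rim plane',len(v),np.linalg.lstsq(A,v[:,2],rcond=None)[0],np.median(v[:,2]))
# holes and knob, both views
for n in ('top','scene'):
    if n=='top': I,D=read_camera(n)
    W=cloud(n,D); g=cv2.cvtColor(I,cv2.COLOR_RGB2GRAY).astype(float)
    for i in (0,.082):
        X=O+RB@np.array([-.08,i,.044]); u,v=proj(n,X).round().astype(int)
        w=np.clip(150-g[v-5:v+6,u-5:u+6],0,None); vv,uu=np.indices(w.shape)
        uh,vh=u-5+(w*uu).sum()/w.sum(),v-5+(w*vv).sum()/w.sum(); print(n,i,'pred',X.round(4),'meas',ray(n,uh,vh,.044).round(4),w.max())
    z=W[...,2]; m=(np.hypot(W[...,0]-KN[0],W[...,1]-KN[1])<.03)&(z>.07)&(z<.13); T=W[m&(z>.102)]; print(n,'knob top',len(T),((T.min(0)+T.max(0))/2).round(4),np.ptp(T,0).round(3))
I=I[150:260,330:480,::-1]; cv2.imwrite('pics/set.png',cv2.resize(I,(600,440)))
E
```

```text
touch False
[0.41751091 0.26783331 0.02231461] [-0.44359489 -0.17447732 -0.85836928]
19.0417
rim plane 1355 [-4.44205028 -1.59981465  0.15826047] 0.4137556553327197
top 0 pred [ 0.4914 -0.1372  0.044 ] meas [ 0.4919 -0.1395  0.044 ] 90.0
top 0.082 pred [ 0.4994 -0.0556  0.044 ] meas [ 0.4994 -0.0583  0.044 ] 90.0
top knob top 61 [ 0.4844 -0.2189  0.1077] [0.022 0.021 0.008]
scene 0 pred [ 0.4914 -0.1372  0.044 ] meas [ 0.4867 -0.1401  0.044 ] 42.0
scene 0.082 pred [ 0.4994 -0.0556  0.044 ] meas [nan nan nan] 0.0
scene knob top 83 [ 0.478  -0.2207  0.1113] [0.035 0.049 0.018]<stdin>:16: RuntimeWarning: invalid value encountered in scalar divide
```

View pics/set.png

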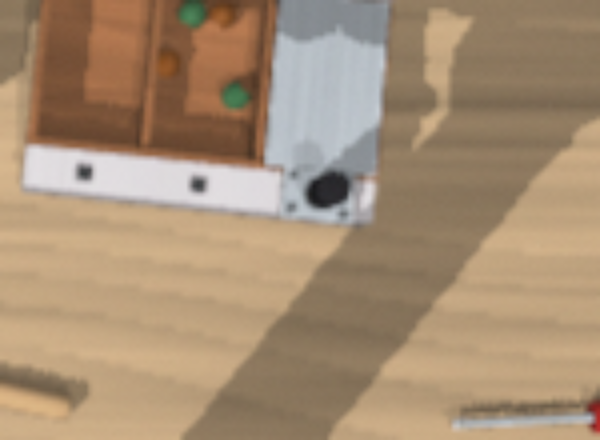

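The picture is a top crop (my loop reused the top image for the "scene" row, so I ignore that row). It shows four jewels in the middle bay, the second and third rail holes at (198,184) and (84,172), and the knob at (328,190). I'll move over the knob, check the bowl with the arm away from it, then grip.

```bash
sed -i 's/^KN=.*/KN=np.array([.484,-.2195,0]); YK=np.radians(-5.4)/' h.py; python3 - <<'E'
from gen import *
p,q=knob(0,.16); arm.move_pose(p,q)
I,D=read_camera('top'); I2,D2=read_camera('scene')
for n,DD in (('top',D),('scene',D2)):
    W=cloud(n,DD); d=np.hypot(W[...,0]-C0[0],W[...,1]-C0[1]); v=W[(d>.054)&(d<.059)&(W[...,2]>.03)&(W[...,2]<.08)]
    A=np.c_[v[:,:2]-C0[:2],np.ones(len(v))]; print(n,'rim plane',len(v),np.linalg.lstsq(A,v[:,2],rcond=None)[0].round(3))
p,q=knob(0,.092); arm.line_to(p+.03*Z,vel=.15); print('touch',arm.line_to(p,vel=.06,threshold=6))
b=arm.observe(); arm.gripper_to(0,f_grip=60); o=arm.observe()
print(o['time_s'],o['width'],o['finger_force'],o['tool_pos'],p,o['force']-b['force'])
I3,_=read_camera('scene'); f=lambda x:cv2.resize(x[:,:,::-1],(400,300))
cv2.imwrite('pics/k.png',np.hstack([f(I2[160:280,330:490]),f(I3[140:260,160:320])]))
E
```

```text
top rim plane 145 [-0.024 -0.012  0.039]
scene rim plane 133 [ 0.006 -0.01   0.037]
touch False
22.4833 0.02320049500937576 58.67960751056671 [ 0.48426777 -0.21976289  0.07385129] [ 0.484  -0.2195  0.0733] [-0.79002622 -0.12730638  2.59737923]
```

View pics/k.png

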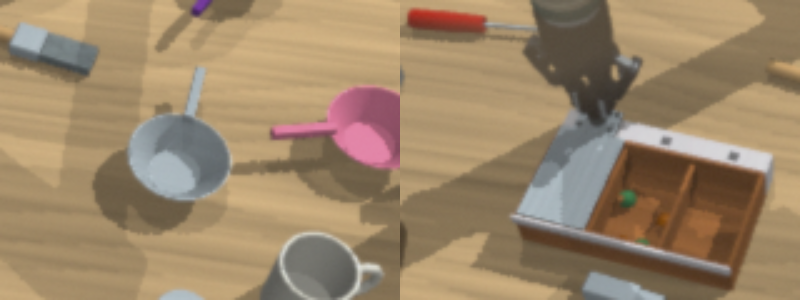

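Left: the empty bowl stands upright and free at (180,155), with rim tilt within 0.03 rad in both views. Right: the fingers hold the knob at (597,115), opening 23 mm. Now pull up, slide and lower.

```bash
python3 - <<'E'
from gen import *
o=arm.observe(); p0=o['tool_pos'].copy(); f0=o['force'].copy(); YD=np.array([-np.sin(YK),np.cos(YK),0])
def rep(t):
    o=arm.observe(); print(t,round(o['time_s'],2),((o['tool_pos']-p0)*1000).round(1),(o['force']-f0).round(1),round(o['width'],4))
arm.line_to(p0+.0140*Z,vel=.03); arm.dwell(.3); rep('up')
arm.line_to(p0+.0140*Z+.0815*YD,vel=.06); arm.dwell(.2); rep('slid')
print('stop',arm.line_to(p0+.0065*Z+.0815*YD,vel=.015,threshold=8)); rep('low')
print(arm.line_to(p0+.0005*Z+.0815*YD,vel=.015,threshold=12)); arm.dwell(.3); rep('home?')
for n in ('top','scene'):
    I,D=read_camera(n); W=cloud(n,D); np.savez('e_'+n,I=I,D=D); cv2.imwrite(f'pics/e{n}.png',I[:,:,::-1])
a=cv2.imread('pics/etop.png')[110:230,300:460]; b=cv2.imread('pics/escene.png')[140:260,160:320]
cv2.imwrite('pics/e.png',np.hstack([cv2.resize(a,(400,300)),cv2.resize(b,(400,300))]))
E
```

```text
up 23.47 [-0.1  0.  13.9] [ 2.  -1.7 -9.3] 0.0225
slid 25.18 [ 7.8 81.3 14. ] [  4.    0.2 -11. ] 0.0228
stop False
low 25.82 [ 7.8 81.1  6.5] [ 3.2  0.1 -8.6] 0.0227
False
home? 26.68 [ 7.7 81.1  0.6] [ 3.6  0.5 -7.1] 0.0226
```

View pics/e.png

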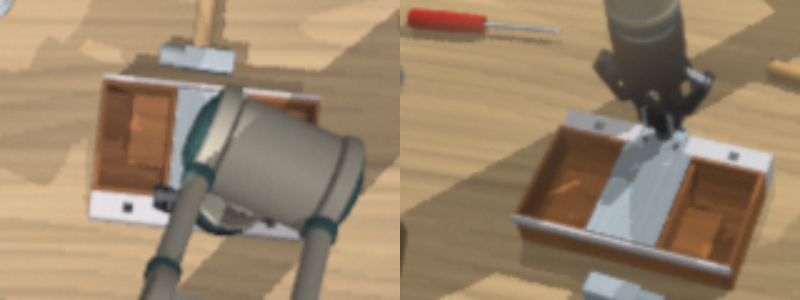

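The cover now closes the middle bay (right half, at about (640,190)) and the tool is 0.6 mm above its starting height. The spring still hangs on the fingers, so I'll lower gently until the pin bottoms.

```bash
python3 - <<'E'
from gen import *
p0=arm.observe()['tool_pos'].copy()
for dz in (.0006,.0012,.0018,.0024):
    arm.line_to(p0-dz*Z,vel=.01); arm.dwell(.2); o=arm.observe(); print(dz,((o['tool_pos']-p0)*1000).round(2),o['force'].round(2),round(o['finger_force'],1),round(o['time_s'],2))
    if o['force'][2]>2: break
I,D=read_camera('scene'); W=cloud('scene',D); z=W[...,2]
b=O+RB@np.array([0,.0,.055]); r=(W-O)@RB; m=(np.abs(r[...,0])<.04)&(np.abs(z-.055)<.008)&(np.abs(r[...,1])<.07); y=r[...,1][m]; print('cover y span',np.percentile(y,[1,99]).round(4),len(y))
E
```

```text
0.0006 [ 0.01 -0.03 -0.5 ] [ 3.27  1.   -2.5 ] 59.4 27.23
0.0012 [ 0.07 -0.13 -0.63] [0.14 1.41 5.85] 60.1 27.68
cover y span [-0.0388  0.0388] 680
```

The force turned upward exactly at the original home height, so the pin is fully home. The cover is centred over the middle bay (span ±38.8 mm). Handing in.

```bash
python3 -c "
from rig import arm
print(arm.job_done())"
```

```text
the job is handed in; nothing more can be done
None
```

The job is handed in: all four jewels are in the middle bay, the empty bowl stands upright and released on the bench, and the cover is locked over the middle bay with the pin home and the knob still held; the hand-in call gave no verdict.

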